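Find and hold the heavy side of a loaded roller drum

TASK

The six sample jars on the tilted wheel of the roller drum are filled unevenly, so one side of the wheel is heavier than the rest, but you cannot see which. Turn the wheel slowly by hand, gripping a jar cap, and feel where it gets heavy and where it gets light; then bring the heavy side to the bottom of the wheel and finish with the wheel at rest there and a jar cap still gripped, so that it cannot swing when I let the clutch out. Leave the jar, cup, scoop and pen on the bench as they are.

Things in the scene. Friction and masses are not known exactly. Their poses are not given: they have to be found in the camera images.
- stand: Roller drum (bottle rotator), fixed to the bench: a white base box 250 x 180 x 60 mm with two grey cheeks that carry a tilted motor head and, in front of it, the wheel. Origin on the bench under the wheel's centre; z up; the wheel's face looks along -x (about towards the robot) and up. The base spans x from -90 to +160 mm, y +-90 mm.
- wheel_centre (a point): Centre of the wheel's front face, on the axle, 200 mm above the bench; fixed, with the stand's axes. The wheel is tilted 40 degrees (0.70 rad) from level: its face looks along (-sin 0.70, 0, cos 0.70) in the stand's axes and the way straight downhill in its plane is (-cos 0.70, 0, -sin 0.70).
- wheel_bottom (a point): Fixed point in the plane of the wheel's face, straight downhill of wheel_centre by 90 mm: the lowest point of the jar circle, where the heavy side must come. Axes as the stand's. The heavy side may be anywhere round the circle, not only at a jar; it starts over 40 degrees from here.
- wheel (a joint): Turn of the wheel about its axle, rad, growing counter-clockwise as seen looking at its face; it turns without end. Aluminium disc 244 mm across, 6 mm thick. Six like white jars stand square to its face on a circle of radius 90 mm, 60 degrees apart; at 0 jar 0 is exactly at wheel_bottom. The value bears no relation to where the heavy side is.
- cap_0 (a point): Centre of the top of jar 0's cap; the other five are like it. Caps: plain cylinders 41 mm across, 14 to 42 mm above the wheel's face; below, a neck 37 mm across and a grommet 49 mm across, 4 mm high. The jars cannot come out but turn freely in their holes, so a cap can be carried right round with the hand kept at one angle. Frame turns with the wheel: z out of its face.
- hub (a point): Outer end of the hub nut (40 mm across, 20 mm high) on the axle; fixed, stand's axes. The axle has a slipping clutch that holds the wheel wherever it is left, with a steady drag of about 0.26 N m (3 N at the jar circle). The heavy side adds up to 1.7 to 2.4 N there when level with the axle and rising, takes off as much when falling, and does nothing at the very bottom or top.
- jar: Bystander: loose amber sample jar with white cap, 48 mm across, 75 mm high, standing on the bench right of the stand (-y side). Origin at the centre of its underside.
- cup: Bystander: loose white plastic cup with some soil in it, 70 mm across the rim, 85 mm high, standing left of the stand (+y side). Origin at the centre of its underside.
- scoop: Bystander: steel spoon-shaped scoop 170 mm long, lying on the bench in front of the stand to the right. Origin under its middle, x towards its bowl.
- pen: Bystander: pen 145 mm long, 11 mm thick, lying on the bench in front of the stand to the left. Origin under its middle, x towards its black cap.

How it is judged:
By the outcome, as a careful person would: the job done as asked, in the order asked, and still so for the second after the job is handed in, while the arm keeps its last pose, push and grip.
It also fails if it takes over 64 s, if anything falls off the work surface, if the arm or the gripper's body presses on something with over 40 N, if the wrist force passes 120 N, or if a joint passes its speed limit or range.

ROBOT

A 7-joint arm with a two-finger parallel gripper is mounted at the origin on the work surface. World frame = base frame: x ahead of the robot, y to its left, z up, the work surface at z = 0. Lengths are in m, angles in rad, forces in N, time in s.
With the tool pointing down it reaches from about 0.425 to 0.875 m from the base axis. Payload 4.7 kg.
Tool frame: the origin (TCP) lies midway between the tips of the shut fingers; the grasp point (between the pads) lies 19 mm behind it; x points along the fingers, z is the direction in which the jaws open and shut, and the axes are right-handed (so a half turn about x gives the same grasp; the last joint's range is limited). The gripper opens to 87 mm and grips with 3 to 60 N. Pads are 19 mm wide; open, the fingers measure 117 mm over their backs; the gripper's body (75 mm by 190 mm) begins 51 mm behind the grasp point.
Start: joints at [1.33, 0.321, -0.07, 1.45, 0.023, 1.371, -0.057], TCP at [0.164, -0.629, 0.223] pointing down, gripper open.
Joint ranges: [-2.86, 2.86], [-0.3, 2.09], [-1.38, 1.24], [0.06, 2.45], [-1.56, 4.7], [0.09, 2.05], [-2.69, 2.69]. Speed limits (rad/s): [2.57, 2.57, 3.14, 3.14, 3.14, 3.14, 3.14].

INTERFACE

Orientations are given as a rotation vector (axis times angle).
In Python, from bench import ctrl, vision, close_job gives the robot as it stands. The module is installed in compiled form; this text tells all that it offers.
- The arm moves only by the tool servo_tool, never from a script. Its argument "commands" is a list that holds one entry, the list of rows, each a list of 7 numbers: the turn, a rotation vector about the tool's x, y, z in degrees, then the shift along the tool's x, y, z in mm, then the finger opening in mm, from 0 to 87. In form: [[[wx, wy, wz, x, y, z, grip], ...]]. A call has 1 to 5 rows; each row is the pose to reach, as a shift and turn from the pose commanded when the call began, along the tool's axes at that moment; what a row does not reach only later rows make up. A row lasts 1/8 s, in which the tool goes at most 62.5 mm and 10.7 degrees, less where a joint would pass 70% of its speed; a pose out of reach is approached as far as the arm can. A call with a gripper value outside its range is refused whole. The fingers move at their own pace and stop on an object; "newtons" is the grip in N (left out, the last holds). Time passes only in rows, so rows that repeat a pose let the fingers close. It gives the time, the measured TCP pose, the force and the opening at its end, in the units of the state.
- ctrl.get_state(): the state, without advancing time (a new reading comes with each control period).
- vision.get_image(name): name is "scene" or "top" or "wrist"; returns the picture (384x512x3 uint8, red, green, blue); there is no depth.
- vision.camera_info(name): a dict with "fov_y" (degrees; the focal length in pixels is half the picture's height over the tangent of half this angle, whatever the lens; pixels are square), "cx", "cy" (the principal point, pixels), "pose" (4x4, takes a point from camera to world coordinates). Camera axes: x right, y down, z forward; pixel columns grow to the right and rows downward; lengths in m; the calibration is good to about 2 mm. A picture is of the moment at which its call begins: read the wrist's pose just before it. camera_info takes no time and is no camera call; for the wrist camera it gives the pose at the moment of the call.
- close_job(): hands the job in, once; it reports no verdict.
The state is a dict: "time": time; "joint_positions": joint angles; "qd": joint speeds; "joint_torque": joint torques, N m; "position": TCP position; "tool_rot": TCP orientation; "ft_force": force on the tool from outside, world axes, zero at the start; "torque": the same for the moment, N m; "grip_width": opening from 0.0 (shut) to 1.0 (fully open).
Only numpy, scipy, OpenCV 4.12 (cv2) and the standard library are available. Lean on these libraries where they do the work, as an engineer would, in place of code of your own. Each camera call takes 0.05 s, during which the arm holds its last target. There are 200 camera calls.

## Working session

There is one attempt and no reset: what is moved stays moved. The work goes in short steps, Python scripts to look and compute and a tool call to move; the robot and the scene stay as the last step left them, time stands still between calls to the robot, and variables do not carry over. Pictures are saved under pics/ and viewed, about 8 in all and at most 12, crops included, and the job is handed in when it is done.

Besides the shell and the picture viewer there is one more tool, called after "Emit:" as name(argument=value, ...) on one line, values as JSON. servo_tool: Moves the arm, as the interface text tells. Its arguments: {"type":"object","properties":{"commands":{"type":"array"},"newtons":{"type":"number"}},"required":["commands"]}

```bash
mkdir -p pics
python3 - <<'E'
from bench import ctrl, vision
import cv2,numpy as np
s=ctrl.get_state();print({k:np.round(v,3) for k,v in s.items()})
for n in("scene","top"):
    im=vision.get_image(n);cv2.imwrite(f"pics/{n}0.png",im[:,:,::-1])
    i=vision.camera_info(n);print(n,i['fov_y'],i['cx'],i['cy'],np.round(i['pose'],4).tolist())
E
```

```text
{'time': np.float64(0.0), 'joint_positions': array([ 1.33 ,  0.322, -0.07 ,  1.452,  0.023,  1.371, -0.057]), 'qd': array([-0.001,  0.   ,  0.002,  0.   , -0.001, -0.001,  0.001]), 'joint_torque': array([ 1.0000e-03, -4.9129e+01, -4.0400e-01, -3.1252e+01, -6.4000e-02,
        4.4000e-02,  0.0000e+00]), 'position': array([ 0.164, -0.629,  0.221]), 'tool_rot': array([ 1.021,  1.321, -1.019]), 'ft_force': array([ 0.079,  0.558, -0.726]), 'torque': array([ 0.019, -0.067,  0.027]), 'grip_width': np.float64(1.004)}
scene 48.73279565902136 258.4362257687131 184.74937321770372 [[-0.7845, 0.4507, -0.426, 1.0102], [0.6201, 0.5714, -0.5376, 0.6546], [0.0011, -0.6859, -0.7277, 0.9505], [0.0, 0.0, 0.0, 1.0]]
top 56.69560541072184 257.2903795024431 187.4274645004049 [[0.011, -0.9936, 0.1127, 0.4634], [-0.9999, -0.01, 0.0097, 0.0503], [-0.0085, -0.1128, -0.9936, 0.9498], [0.0, 0.0, 0.0, 1.0]]
```

View pics/scene0.png

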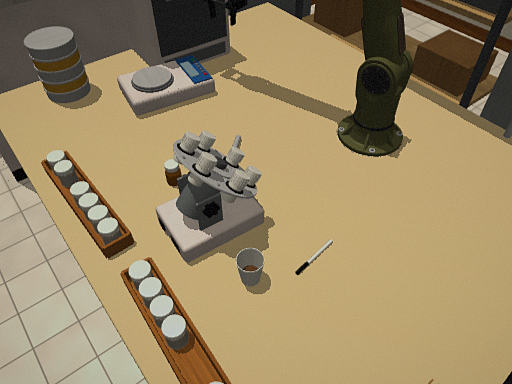

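View pics/top0.png

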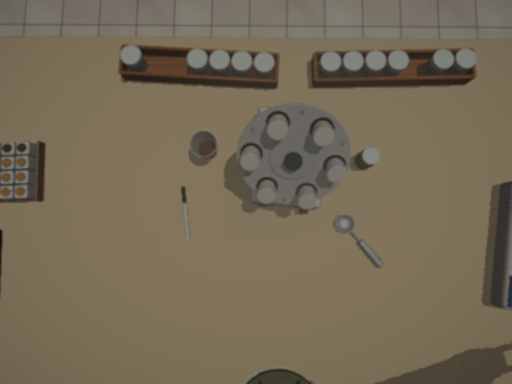

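The scene view shows the wheel at about (215,165). In the top view the six caps ring the hub at about (293,162). I'll enlarge both views to get the cap centres.

Run:
```python
import cv2,numpy as np
a=cv2.imread("pics/top0.png")[90:220,225:360];b=cv2.imread("pics/scene0.png")[120:220,160:270]
a=cv2.resize(a,(405,390),interpolation=cv2.INTER_CUBIC);b=cv2.resize(b,(385,350),interpolation=cv2.INTER_CUBIC)
o=np.zeros((390,790,3),np.uint8);o[:390,:405]=a;o[:350,405:]=b
cv2.imwrite("pics/m.png",cv2.convertScaleAbs(o,alpha=1.3))
```

```text
(no output)
```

View pics/m.png

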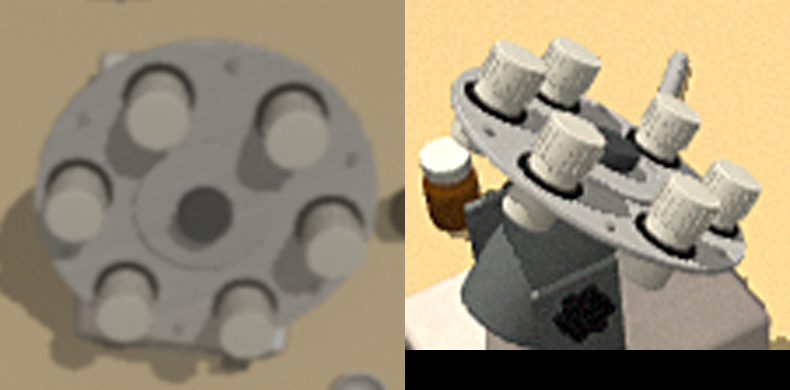

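```bash
cat > h.py <<'E'
import numpy as np
from scipy.spatial.transform import Rotation as R
from scipy.optimize import least_squares
T=0.70
def proj(i,P):
    f=192/np.tan(np.radians(i['fov_y'])/2);M=np.linalg.inv(i['pose'])
    c=np.atleast_2d(P)@M[:3,:3].T+M[:3,3]
    return np.c_[i['cx']+f*c[:,0]/c[:,2],i['cy']+f*c[:,1]/c[:,2]]
def frame(yaw):
    Z=R.from_euler('z',yaw).as_matrix()
    n=Z@[-np.sin(T),0,np.cos(T)];d=Z@[-np.cos(T),0,-np.sin(T)]
    return n,d,np.cross(n,d)
def pt(p,phi,h,r=.09):   # phi ccw from bottom looking at face
    n,d,e=frame(p[2]);return np.array([p[0],p[1],.2])+r*(np.cos(phi)*d+np.sin(phi)*e)+h*n
E
python3 - <<'E'
from h import *
from bench import vision
from scipy.optimize import linear_sum_assignment
I={n:vision.camera_info(n) for n in("top","scene")}
t=np.array([(157,121),(296,137),(333,247),(247,328),(125,308),(75,212),(205,213)])/3+[225,90]
s=(np.array([(518,61),(577,56),(571,138),(675,112),(696,194),(738,182)])-[405,0])/3.5+[160,120]
def res(p):
    C=np.array([pt(p,p[3]+k*np.pi/3,.042) for k in range(6)])
    r=[]
    for n,m in(("top",t[:6]),("scene",s)):
        q=proj(I[n],C);D=np.linalg.norm(q[:,None]-m[None],axis=2);a,b=linear_sum_assignment(D)
        r.append((q[a]-m[b]).ravel())
    r.append((proj(I["top"],pt(p,0,.02,0))-t[6]).ravel())
    return np.concatenate(r)
best=min((least_squares(res,[.62,-.03,y,th],loss='soft_l1') for y in np.radians([-20,0,20]) for th in np.radians([0,20,40])),key=lambda r:r.cost)
print(best.x,best.cost,res(best.x).round(1))
p=best.x
n,d,e=frame(p[2]);print(n,d,e)
for k in range(6):print(k,np.degrees(p[3])+60*k,pt(p,p[3]+k*np.pi/3,.042).round(3))
np.save("p.npy",p)
E
```

```text
[ 0.61630074 -0.01686679 -0.07757815  1.50681206] 14.027613046824879 [ 0.3 -0.  -0.4 -1.  -0.3 -2.3 -0.8 -0.8 -1.   1.4 -0.5  0.5 -0.8 -1.7
  0.1 -1.7  1.3 -3.3 -1.3 -1.6 -0.7 -2.6  0.3 -1.6 -0.7 -0.2]
[-0.64228009  0.0499271   0.76484219] [-0.76254179  0.05927554 -0.64421769] [-0.07750036 -0.99699232  0.        ]
0 86.33397143895331 [ 0.578 -0.104  0.228]
1 146.3339714389533 [ 0.643 -0.069  0.28 ]
2 206.3339714389533 [0.654 0.02  0.284]
3 266.3339714389533 [0.601 0.074 0.236]
4 326.3339714389533 [0.536 0.039 0.184]
5 386.3339714389533 [ 0.525 -0.05   0.18 ]
```

```bash
cat >> h.py <<'E'
def Rt(p,sg=1):
    n,d,e=frame(p[2]);x=-n;z=sg*e;return np.c_[x,np.cross(z,x),z]
def rel(pos,rot,tp,TR):
    R0=R.from_rotvec(rot).as_matrix()
    return np.degrees(R.from_matrix(R0.T@TR).as_rotvec()).round(1),(1000*R0.T@(np.asarray(tp)-pos)).round(1)
E
python3 - <<'E'
from h import *
from bench import ctrl,vision
p=np.load("p.npy");s=ctrl.get_state()
print(R.from_rotvec(s['tool_rot']).as_matrix().round(3))
i=vision.camera_info("scene");f=192/np.tan(np.radians(i['fov_y'])/2)
for q in((165,95),(210,70),(150,75),(190,70)):
    r=i['pose'][:3,:3]@[(q[0]-i['cx'])/f,(q[1]-i['cy'])/f,1];o=i['pose'][:3,3];print(q,(o-r*o[2]/r[2]).round(2))
for sg in(1,-1):
    print(sg,*rel(s['position'],s['tool_rot'],pt(p,np.radians(26.3),.13),Rt(p,sg)),pt(p,np.radians(26.3),.13))
E
```

```text
[[-0.001  0.968  0.252]
 [ 0.002  0.252 -0.968]
 [-1.    -0.    -0.002]]
(165, 95) [ 0.44 -0.64  0.  ]
(210, 70) [ 0.21 -0.68 -0.  ]
(150, 75) [ 0.42 -0.8   0.  ]
(190, 70) [ 0.27 -0.73 -0.  ]
1 [18.2 -6.8 39.8] [ -25.1  441.7 -487.7] [ 0.46818914 -0.04535017  0.24745157]
-1 [-152.1  -55.5   -9.4] [ -25.1  441.7 -487.7] [ 0.46818914 -0.04535017  0.24745157]
```

Emit:
servo_tool(commands=[[[1, 0, 3, -40, 60, -28, 87], [3, -1, 7, -80, 120, -56, 87], [5, -2, 11, -110, 180, -84, 87], [6, -2, 15, -120, 240, -112, 87], [8, -3, 18, -120, 290, -140, 87]]])

```text
time: 0.72
position: [0.3829, -0.4446, 0.3392]
tool_rot: [1.254, 1.012, -0.9]
ft_force: [0.7, 0.5, 0.7]
grip_width: 1.0
```

Run:
```python
from h import *
from bench import ctrl
p=np.load("p.npy");s=ctrl.get_state()
print(s['time'],s['position'],s['joint_positions'].round(2),s['ft_force'].round(2))
print(*rel(s['position'],s['tool_rot'],pt(p,np.radians(26.3),.13),Rt(p)))
```

```text
0.725 [ 0.3829011  -0.44461918  0.33922473] [ 1.19  0.02 -0.21  1.6  -0.27  1.34 -0.44] [0.72 0.49 0.72]
[10.1 -3.6 21.6] [ 115.7   95.8 -390.6]
```

Emit:
servo_tool(commands=[[[2, -1, 4, 5, 15, -58, 87], [4, -1, 8, 20, 30, -116, 87], [6, -2, 12, 40, 45, -174, 87], [8, -3, 17, 60, 62, -228, 87], [10, -4, 21, 80, 75, -280, 87]]])

```text
time: 1.35
position: [0.4343, -0.2677, 0.2769]
tool_rot: [1.434, 0.813, -0.827]
ft_force: [-1.4, -2.0, 1.6]
grip_width: 1.0
```

Run:
```python
from h import *
from bench import ctrl
p=np.load("p.npy");s=ctrl.get_state()
print(s['time'],s['position'],s['joint_positions'].round(2),s['ft_force'].round(2))
print(*rel(s['position'],s['tool_rot'],pt(p,np.radians(26.3),.13),Rt(p)))
```

```text
1.35 [ 0.43426775 -0.26769585  0.27689536] [ 0.98 -0.29 -0.18  2.06 -0.49  1.04 -0.62] [-1.44 -1.97  1.56]
[ 2.3 -2.6 10.3] [  43.2    9.6 -222.5]
```

```bash
cat > fk.py <<'E'
from h import *
import itertools
D=[([1.33,.322,-.07,1.452,.023,1.371,-.057],[.164,-.629,.221],[1.021,1.321,-1.019]),
([1.19,.02,-.21,1.6,-.27,1.34,-.44],[.3829,-.4446,.3392],[1.254,1.012,-.9]),
([.98,-.29,-.18,2.06,-.49,1.04,-.62],[.4343,-.2677,.2769],[1.434,.813,-.827])]
AX='zyzyzyz'
def fk(q,sg,L):
    # L: H, a1,L1,a2,L2,a3,L3
    P=np.zeros(3);M=np.eye(3)
    for k in range(7):
        if k==1:P=P+M@[0,0,L[0]]
        if k==3:P=P+M@[L[1],0,L[2]]
        if k==5:P=P+M@[L[3],0,L[4]]
        M=M@R.from_euler(AX[k],sg[k]*q[k]).as_matrix()
    P=P+M@[L[5],0,L[6]]
    return P,M
E
cat > fit.py <<'E'
from fk import *
out=[]
for s in itertools.product([1,-1],repeat=4):
    sg=[-1,1,s[0],1,s[1],1,s[2]]
    B=[fk(q,sg,np.zeros(7))[1].T@R.from_rotvec(r).as_matrix() for q,_,r in D]
    e=sum(R.from_matrix(B[0].T@b).magnitude() for b in B[1:])
    out.append((e,sg,B[0].round(2).tolist()))
out.sort(key=lambda o:o[0])
for o in out[:4]:print(o)
sg=out[0][1]
# lengths linear in L, a's regularised
A=[];b=[]
for q,pp,_ in D:
    A.append(np.array([fk(q,sg,np.eye(7)[k])[0] for k in range(7)]).T);b.append(pp)
A=np.vstack(A+[.02*np.diag([0,1,0,1,0,1,0])]);b=np.concatenate(b+[np.zeros(7)])
L,*_=np.linalg.lstsq(A,b,rcond=None);print(L.round(3),(A@L-b).round(3)[:9])
E
python3 fit.py
```

```text
(0.01789051093147079, [-1, 1, -1, 1, -1, 1, -1], [[-0.0, -0.0, -1.0], [0.0, 1.0, -0.0], [1.0, -0.0, -0.0]])
(0.01789051093147079, [-1, 1, -1, 1, -1, 1, -1], [[-0.0, -0.0, -1.0], [0.0, 1.0, -0.0], [1.0, -0.0, -0.0]])
(0.5710857369375929, [-1, 1, 1, 1, -1, 1, -1], [[0.0, 0.13, -0.99], [0.04, 0.99, 0.13], [1.0, -0.04, -0.0]])
(0.5710857369375929, [-1, 1, 1, 1, -1, 1, -1], [[0.0, 0.13, -0.99], [0.04, 0.99, 0.13], [1.0, -0.04, -0.0]])
[ 0.382 -0.068  0.587 -0.066  0.329 -0.196  0.732] [ 0.012  0.002  0.005  0.009  0.006 -0.007 -0.006 -0.004  0.002]
```

```bash
cat >> fit.py <<'E'
for reg in(1000,1,.3):
    A[9:]=reg*np.diag([0,1,0,1,0,1,0]);L,*_=np.linalg.lstsq(A,b,rcond=None);print(reg,L.round(3),(A@L-b).round(3)[:9])
E
python3 fit.py | tail -3
```

```text
1000 [ 0.218  0.     0.439 -0.     0.521 -0.     0.304] [ 0.025  0.009  0.004  0.008  0.002  0.004 -0.004  0.    -0.008]
1 [ 0.219  0.003  0.441 -0.001  0.514 -0.003  0.31 ] [ 0.025  0.009  0.003  0.008  0.002  0.003 -0.004  0.    -0.006]
0.3 [ 0.232  0.008  0.454 -0.007  0.486 -0.022  0.348] [ 0.024  0.008  0.     0.008  0.002  0.001 -0.005 -0.001 -0.002]
```

```bash
cat > ik.py <<'E'
from fk import *
p=np.load("p.npy");sg=[-1,1,-1,1,-1,1,-1];L=[.218,0,.439,0,.521,0,.304]
TB=np.array([[0,0,-1],[0,1,0],[1,0,0]])
lo=np.array([-2.86,-.3,-1.38,.06,-1.56,.09,-2.69]);hi=np.array([2.86,2.09,1.24,2.45,4.7,2.05,2.69])
def ik(tp,TR,q0):
    def f(q):
        P,M=fk(q,sg,L);return np.r_[(P-tp)*5,R.from_matrix((M@TB).T@TR).as_rotvec(),.002*(q-q0)]
    r=least_squares(f,np.clip(q0,lo+.02,hi-.02),bounds=(lo+.01,hi-.01));P,M=fk(r.x,sg,L)
    return r.x,np.linalg.norm(P-tp)*1000,np.degrees(R.from_matrix((M@TB).T@TR).magnitude())
if __name__=="__main__":
  for tilt in(0,10,20,25):
    TR=R.from_rotvec(-np.radians(tilt)*frame(p[2])[2]).as_matrix()@Rt(p)
    if tilt==20:print(TR.round(2))
    for phi in range(0,360,45):
        c=pt(p,np.radians(phi),.030)-0; tp=c+.019*TR[:,0]
        q,a,b=ik(tp,TR,np.array(D[2][0]));print(tilt,phi,q.round(2),round(a,1),round(b,1))
E
python3 ik.py
```

```text
0 0 [ 0.6  -0.29 -0.56  2.34 -0.3   0.36 -1.4 ] 0.0 0.0
0 45 [ 0.85 -0.27 -0.62  2.28 -0.56  0.43 -1.02] 0.0 0.0
0 90 [ 0.85 -0.16 -0.59  2.12 -0.42  0.49 -1.11] 0.0 0.0
0 135 [ 0.77 -0.08 -0.6   1.98 -0.19  0.54 -1.36] 0.0 0.0
0 180 [ 0.67 -0.04 -0.64  1.91  0.03  0.56 -1.65] 0.0 0.0
0 225 [ 0.71 -0.07 -0.81  1.96  0.15  0.54 -1.86] 0.0 0.0
0 270 [ 1.07 -0.29 -1.15  2.1  -0.24  0.48 -1.64] 0.0 0.0
0 315 [ 0.74 -0.29 -0.84  2.26 -0.18  0.4  -1.66] 0.0 0.0
10 0 [ 0.96 -0.29 -0.87  2.22 -0.37  0.6  -1.35] 0.0 0.0
10 45 [ 0.88 -0.19 -0.67  2.16 -0.3   0.62 -1.26] 0.0 0.0
10 90 [ 0.78 -0.08 -0.55  2.   -0.18  0.69 -1.32] 0.0 0.0
10 135 [ 0.64  0.01 -0.5   1.85 -0.04  0.76 -1.49] 0.0 0.0
10 180 [ 0.51  0.05 -0.51  1.78  0.08  0.8  -1.68] 0.0 0.0
10 225 [ 0.47  0.03 -0.59  1.83  0.16  0.77 -1.85] 0.0 0.0
10 270 [ 0.62 -0.05 -0.78  1.98  0.13  0.7  -1.9 ] 0.0 0.0
10 315 [ 1.04 -0.29 -1.08  2.14 -0.29  0.63 -1.54] 0.0 0.0
[[ 0.34  0.94 -0.08]
 [-0.03 -0.07 -1.  ]
 [-0.94  0.34 -0.  ]]
20 0 [ 0.78 -0.13 -0.73  2.1  -0.1   0.78 -1.56] 0.0 0.0
20 45 [ 0.75 -0.07 -0.58  2.04 -0.1   0.82 -1.43] 0.0 0.0
20 90 [ 0.65  0.02 -0.46  1.88 -0.04  0.9  -1.44] 0.0 0.0
20 135 [ 0.52  0.1  -0.41  1.71  0.03  0.98 -1.54] 0.0 0.0
20 180 [ 0.4   0.14 -0.41  1.64  0.1   1.02 -1.69] 0.0 0.0
20 225 [ 0.34  0.12 -0.47  1.7   0.15  0.99 -1.82] 0.0 0.0
20 270 [ 0.41  0.05 -0.59  1.85  0.14  0.91 -1.89] 0.0 0.0
20 315 [ 0.62 -0.06 -0.73  2.02  0.04  0.82 -1.79] 0.0 0.0
25 0 [ 0.67 -0.06 -0.64  2.04 -0.02  0.88 -1.61] 0.0 0.0
25 45 [ 0.67 -0.02 -0.52  1.98 -0.03  0.91 -1.48] 0.0 0.0
25 90 [ 0.6   0.07 -0.42  1.81  0.    1.   -1.47] 0.0 0.0
25 135 [ 0.47  0.15 -0.37  1.65  0.05  1.09 -1.56] 0.0 0.0
25 180 [ 0.35  0.19 -0.37  1.57  0.1   1.13 -1.68] 0.0 0.0
25 225 [ 0.29  0.17 -0.42  1.63  0.14  1.1  -1.81] 0.0 0.0
25 270 [ 0.34  0.1  -0.52  1.79  0.14  1.01 -1.88] 0.0 0.0
25 315 [ 0.51  0.   -0.63  1.96  0.07  0.92 -1.8 ] 0.0 0.0
```

```bash
cat >> h.py <<'E'
def RT(p,tilt=20): return R.from_rotvec(-np.radians(tilt)*frame(p[2])[2]).as_matrix()@Rt(p)
def tcp(p,phi,back=0,h=.030):
    return pt(p,phi,h)+(.019-back)*RT(p)[:,0]
E
cat > go.py <<'E'
import sys
from h import *
from bench import ctrl
p=np.load("p.npy");s=ctrl.get_state();phi=np.radians(float(sys.argv[1]));b=float(sys.argv[2])
print(s['time'],s['position'].round(4),s['joint_positions'].round(2),s['ft_force'].round(2),s['grip_width'])
print(*rel(s['position'],s['tool_rot'],tcp(p,phi,b),RT(p)))
E
python3 go.py 86.3 .1
```

```text
1.35 [ 0.4343 -0.2677  0.2769] [ 0.98 -0.29 -0.18  2.06 -0.49  1.04 -0.62] [-1.44 -1.97  1.56] 1.0003903038909214
[ 2.7 -2.2 -9.7] [  46.2  112.5 -167.8]
```

Emit:
servo_tool(commands=[[[1, -1, -4, 0, 35, -45, 87], [2, -1, -7, 5, 70, -90, 87], [3, -2, -10, 20, 95, -135, 87], [3, -2, -10, 46, 112, -168, 87], [3, -2, -10, 46, 112, -168, 87]]])

```text
time: 1.98
position: [0.559, -0.0982, 0.299]
tool_rot: [1.406, 0.91, -0.995]
ft_force: [-0.6, -0.4, 0.3]
grip_width: 1.0
```

```bash
python3 go.py 86.3 .1
python3 - <<'E'
from h import *
from bench import ctrl,vision
import cv2
p=np.load("p.npy");i=vision.camera_info("wrist");im=vision.get_image("wrist")[:,:,::-1].copy()
np.save("wpose.npy",i['pose']);print(i['fov_y'],i['cx'],i['cy'],i['pose'].round(3).tolist())
cv2.imwrite("pics/w0.png",im)
P=np.array([pt(p,p[3]+k*np.pi/3,.042) for k in range(6)]+[pt(p,0,.02,0)])
q=proj(i,P);print(q.round(0).tolist())
for a in q:
    if abs(a).max()<2000: cv2.drawMarker(im,tuple(int(v) for v in a),(0,0,255),cv2.MARKER_CROSS,9,1)
cv2.imwrite("pics/w0m.png",im)
E
```

```text
1.975 [ 0.559  -0.0982  0.299 ] [ 0.86 -0.15 -0.63  1.83 -0.17  1.09 -1.37] [-0.56 -0.42  0.33] 1.0003774153934502
[ 0.2 -0.8 -0.1] [ 3.2 -2.   4.3]
65.0070698151842 249.43668631905172 187.6839541504647 [[-0.07, -0.994, 0.085, 0.57], [-0.997, 0.071, 0.007, -0.102], [-0.013, -0.084, -0.996, 0.477], [0.0, 0.0, 0.0, 1.0]]
[[255.0, 203.0], [197.0, 108.0], [61.0, 99.0], [33.0, 191.0], [110.0, 259.0], [203.0, 264.0], [153.0, 182.0]]
```

View pics/w0m.png

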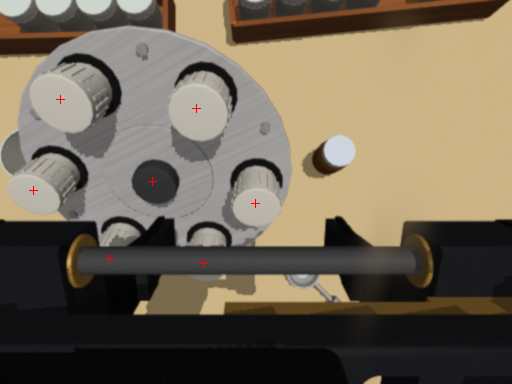

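Emit:
servo_tool(commands=[[[0, -0.8, 0, 10, -2, 4, 87], [0, -0.8, 0, 25, -2, 4, 87], [0, -0.8, 0, 40, -2, 4, 87], [0, -0.8, 0, 40, -2, 4, 87], [0, -0.8, 0, 40, -2, 4, 87]]])

```text
time: 2.65
position: [0.57, -0.1074, 0.2621]
tool_rot: [1.401, 0.893, -1.008]
ft_force: [-0.1, -0.1, 0.5]
grip_width: 1.002
```

```bash
python3 go.py 86.3 0
python3 - <<'E'
from bench import ctrl,vision
import numpy as np
F=[]
for k in range(10):
    vision.get_image("wrist");s=ctrl.get_state();F.append(np.r_[s['ft_force'],s['torque']])
F=np.array(F);print(F.mean(0).round(3),F.std(0).round(3),s['time']);np.save("bias.npy",F.mean(0))
E
```

```text
2.65 [ 0.57   -0.1074  0.2621] [ 0.86 -0.11 -0.65  1.87 -0.12  1.01 -1.41] [-0.06 -0.11  0.52] 1.0015320890289818
[-0.2  0.3 -0.2] [64.5 -0.5 -4.3]
[-0.3   -0.11   0.446  0.05   0.413  0.01 ] [0.633 0.425 0.383 0.032 0.027 0.022] 3.15
```

Emit:
servo_tool(commands=[[[0, 0, 0, 15, 0, -4, 87], [0, 0, 0, 32, 0, -4, 87], [0, 0, 0, 48, 0, -4, 87], [0, 0, 0, 60, 0, -4, 87], [0, 0, 0, 64, 0, -4, 87]]])

```text
time: 3.78
position: [0.5921, -0.1052, 0.2006]
tool_rot: [1.401, 0.895, -1.009]
ft_force: [0.5, 0.3, 1.1]
grip_width: 1.0
```

```bash
python3 - <<'E'
from h import *
from bench import ctrl,vision
import cv2
p=np.load("p.npy");i=vision.camera_info("scene");im=vision.get_image("scene")[:,:,::-1].copy()
cv2.imwrite("pics/s1.png",cv2.resize(im[90:240,130:300],(680,600),interpolation=cv2.INTER_CUBIC))
E
python3 go.py 86.3 0
```

```text
3.825 [ 0.5922 -0.1052  0.2007] [ 0.84  0.   -0.69  1.91 -0.03  0.88 -1.49] [-0.59 -0.19  0.45] 0.9981242134640886
[-0.2  0.2 -0.1] [-0.6  0.2 -0.2]
```

View pics/s1.png

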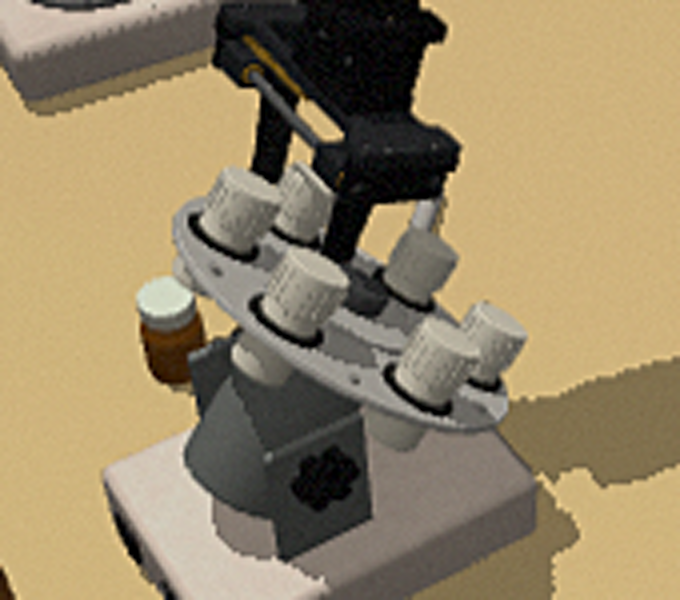

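The fingers straddle the far-right cap and clear its neighbours. I'll close on it next.

Emit:
servo_tool(commands=[[[0, 0, 0, 0, 0, 0, 38], [0, 0, 0, 0, 0, 0, 38], [0, 0, 0, 0, 0, 0, 38], [0, 0, 0, 0, 0, 0, 38], [0, 0, 0, 0, 0, 0, 38]]], newtons=30)

```text
time: 4.45
position: [0.5923, -0.1054, 0.2022]
tool_rot: [1.401, 0.892, -1.008]
ft_force: [-0.1, -0.3, -0.7]
grip_width: 0.517
```

```bash
python3 go.py 86.3 0
python3 - <<'E'
from h import *
# circle shifts in tool axes relative to phi0, 3deg rows
p=np.load("p.npy");TR=RT(p);n,d,e=frame(p[2])
print((TR.T@np.c_[d,e]).round(3).T)
E
```

```text
4.45 [ 0.5923 -0.1054  0.2022] [ 0.84 -0.   -0.69  1.91 -0.03  0.88 -1.49] [-0.08 -0.29 -0.7 ] 0.5173924365427326
[-0.2  0.3 -0.2] [ 0.7 -0.5 -0.4]
[[ 0.342 -0.94   0.   ]
 [-0.     0.     1.   ]]
```

Emit:
servo_tool(commands=[[[0, 0, 0, 0, 0, 0, 38], [0, 0, 0, 0, 0, 0, 38], [0, 0, 0, 0, 0, 0, 38]]])

```text
time: 4.82
position: [0.5923, -0.1055, 0.2021]
tool_rot: [1.401, 0.892, -1.008]
ft_force: [-1.3, -1.0, 0.9]
grip_width: 0.461
```

```bash
python3 go.py 86.3 0
cat > tab.py <<'E'
import sys,numpy as np
def tab(phi0,step,ncalls,r=90):
    # 5 rows per call, step deg per row; tool-axis shifts from each call's start
    P=lambda a:r*np.array([.342*np.cos(a),-.94*np.cos(a),np.sin(a)])
    c=P(np.radians(phi0));k=0
    for n in range(ncalls):
        rows=[np.round(P(np.radians(phi0+step*(5*n+j+1)))-c,1) for j in range(5)]
        print(round(phi0+step*5*(n+1),1),[[0,0,0]+[float(v) for v in w]+[38] for w in rows]);c=c+rows[-1]
tab(float(sys.argv[1]),float(sys.argv[2]),int(sys.argv[3]))
E
python3 tab.py 86.3 3 24
```

```text
4.825 [ 0.5923 -0.1055  0.2021] [ 0.84 -0.   -0.69  1.91 -0.03  0.88 -1.49] [-1.27 -1.01  0.92] 0.4606773586431601
[-0.2  0.3 -0.2] [ 0.6 -0.4 -0.4]
101.3 [[0, 0, 0, -1.6, 4.4, 0.2, 38], [0, 0, 0, -3.2, 8.9, 0.1, 38], [0, 0, 0, -4.8, 13.3, -0.2, 38], [0, 0, 0, -6.4, 17.7, -0.8, 38], [0, 0, 0, -8.0, 22.0, -1.6, 38]]
116.3 [[0, 0, 0, -1.6, 4.4, -1.0, 38], [0, 0, 0, -3.1, 8.6, -2.3, 38], [0, 0, 0, -4.7, 12.8, -3.8, 38], [0, 0, 0, -6.2, 16.9, -5.6, 38], [0, 0, 0, -7.6, 20.9, -7.5, 38]]
131.3 [[0, 0, 0, -1.4, 4.0, -2.2, 38], [0, 0, 0, -2.8, 7.8, -4.6, 38], [0, 0, 0, -4.2, 11.4, -7.3, 38], [0, 0, 0, -5.5, 15.0, -10.1, 38], [0, 0, 0, -6.7, 18.4, -13.1, 38]]
146.3 [[0, 0, 0, -1.2, 3.2, -3.2, 38], [0, 0, 0, -2.3, 6.3, -6.6, 38], [0, 0, 0, -3.4, 9.3, -10.1, 38], [0, 0, 0, -4.4, 12.0, -13.8, 38], [0, 0, 0, -5.3, 14.5, -17.7, 38]]
161.3 [[0, 0, 0, -0.9, 2.4, -4.0, 38], [0, 0, 0, -1.6, 4.6, -8.1, 38], [0, 0, 0, -2.4, 6.5, -12.3, 38], [0, 0, 0, -3.0, 8.3, -16.6, 38], [0, 0, 0, -3.5, 9.8, -21.1, 38]]
176.3 [[0, 0, 0, -0.5, 1.3, -4.5, 38], [0, 0, 0, -0.9, 2.4, -9.0, 38], [0, 0, 0, -1.2, 3.2, -13.6, 
[... 2382 characters left out ...]
 38], [0, 0, 0, -2.6, 7.1, 22.3, 38]]
401.3 [[0, 0, 0, -0.7, 2.1, 4.1, 38], [0, 0, 0, -1.6, 4.4, 8.2, 38], [0, 0, 0, -2.5, 6.8, 12.1, 38], [0, 0, 0, -3.4, 9.5, 15.9, 38], [0, 0, 0, -4.5, 12.3, 19.5, 38]]
416.3 [[0, 0, 0, -1.1, 3.0, 3.4, 38], [0, 0, 0, -2.2, 6.2, 6.7, 38], [0, 0, 0, -3.4, 9.5, 9.8, 38], [0, 0, 0, -4.7, 13.0, 12.7, 38], [0, 0, 0, -6.0, 16.6, 15.5, 38]]
431.3 [[0, 0, 0, -1.4, 3.8, 2.5, 38], [0, 0, 0, -2.8, 7.6, 4.8, 38], [0, 0, 0, -4.2, 11.6, 6.9, 38], [0, 0, 0, -5.7, 15.7, 8.7, 38], [0, 0, 0, -7.2, 19.8, 10.3, 38]]
446.3 [[0, 0, 0, -1.6, 4.3, 1.4, 38], [0, 0, 0, -3.1, 8.6, 2.6, 38], [0, 0, 0, -4.7, 12.9, 3.5, 38], [0, 0, 0, -6.3, 17.3, 4.2, 38], [0, 0, 0, -7.9, 21.7, 4.6, 38]]
```

Emit:
servo_tool(commands=[[[0, 0, 0, -1.6, 4.4, 0.2, 38], [0, 0, 0, -3.2, 8.9, 0.1, 38], [0, 0, 0, -4.8, 13.3, -0.2, 38], [0, 0, 0, -6.4, 17.7, -0.8, 38], [0, 0, 0, -8.0, 22.0, -1.6, 38]]])

```text
time: 5.45
position: [0.6106, -0.1053, 0.2175]
tool_rot: [1.401, 0.892, -1.008]
ft_force: [-2.5, 0.1, -0.7]
grip_width: 0.459
```

```bash
cat > rd.py <<'E'
import sys
from h import *
from bench import ctrl,vision
p=np.load("p.npy");b=np.load("bias.npy")[:3];n,d,e=frame(p[2]);c=np.array([p[0],p[1],.2])
def ana(pos,rot,F):
    g=np.asarray(pos)-.019*R.from_rotvec(rot).as_matrix()[:,0]-c
    phi=np.arctan2(g@e,g@d);t=-np.sin(phi)*d+np.cos(phi)*e;r=np.cos(phi)*d+np.sin(phi)*e
    f=np.asarray(F)-b
    return [float(round(v,2)) for v in(np.degrees(phi)%360,1000*np.hypot(g@d,g@e),1000*(g@n),f@t,f@r,f@n)]
if __name__=="__main__":
    for k in range(int(sys.argv[1])):
        if k:vision.get_image("wrist")
        s=ctrl.get_state();print(round(float(s['time']),3),ana(s['position'],s['tool_rot'],s['ft_force']))
E
python3 rd.py 6
```

```text
5.45 [101.88, 90.41, 30.45, -2.39, -0.57, 0.57]
5.5 [102.55, 90.38, 30.47, -0.8, 0.82, 1.1]
5.55 [102.51, 90.41, 30.44, 0.42, 1.12, 1.82]
5.6 [102.52, 90.38, 30.46, 1.48, 0.81, -0.16]
5.65 [102.52, 90.34, 30.46, 1.17, 0.31, 0.67]
5.7 [102.49, 90.37, 30.46, 1.99, 1.61, 0.49]
```

Emit:
servo_tool(commands=[[[0, 0, 0, -1.6, 4.4, -1.0, 38], [0, 0, 0, -3.1, 8.6, -2.3, 38], [0, 0, 0, -4.7, 12.8, -3.8, 38], [0, 0, 0, -6.2, 16.9, -5.6, 38], [0, 0, 0, -7.6, 20.9, -7.5, 38]]])

```text
time: 6.32
position: [0.6281, -0.0989, 0.2317]
tool_rot: [1.401, 0.893, -1.008]
ft_force: [-1.1, -0.3, -0.5]
grip_width: 0.464
```

Emit:
servo_tool(commands=[[[0, 0, 0, -1.4, 4.0, -2.2, 38], [0, 0, 0, -2.8, 7.8, -4.6, 38], [0, 0, 0, -4.2, 11.4, -7.3, 38], [0, 0, 0, -5.5, 15.0, -10.1, 38], [0, 0, 0, -6.7, 18.4, -13.1, 38]]])

```text
time: 6.95
position: [0.644, -0.0869, 0.2442]
tool_rot: [1.401, 0.893, -1.008]
ft_force: [-0.4, -0.7, -1.2]
grip_width: 0.467
```

Emit:
servo_tool(commands=[[[0, 0, 0, -1.2, 3.2, -3.2, 38], [0, 0, 0, -2.3, 6.3, -6.6, 38], [0, 0, 0, -3.4, 9.3, -10.1, 38], [0, 0, 0, -4.4, 12.0, -13.8, 38], [0, 0, 0, -5.3, 14.5, -17.7, 38]]])

```text
time: 7.58
position: [0.6571, -0.0702, 0.2541]
tool_rot: [1.401, 0.893, -1.008]
ft_force: [-0.4, -0.6, -1.0]
grip_width: 0.462
```

Emit:
servo_tool(commands=[[[0, 0, 0, -0.9, 2.4, -4.0, 38], [0, 0, 0, -1.6, 4.6, -8.1, 38], [0, 0, 0, -2.4, 6.5, -12.3, 38], [0, 0, 0, -3.0, 8.3, -16.6, 38], [0, 0, 0, -3.5, 9.8, -21.1, 38]]])

```text
time: 8.2
position: [0.6666, -0.0498, 0.2606]
tool_rot: [1.401, 0.893, -1.008]
ft_force: [-1.9, -0.4, -0.8]
grip_width: 0.466
```

```bash
python3 rd.py 1;python3 -c "
from bench import ctrl
print(ctrl.get_state()['joint_positions'].round(2))"
```

```text
8.2 [161.4, 90.51, 30.32, -1.01, -1.77, 0.0]
[ 0.71  0.13 -0.74  1.68  0.15  1.01 -1.73]
```

Emit:
servo_tool(commands=[[[0, 0, 0, -0.5, 1.3, -4.5, 38], [0, 0, 0, -0.9, 2.4, -9.0, 38], [0, 0, 0, -1.2, 3.2, -13.6, 38], [0, 0, 0, -1.5, 3.9, -18.3, 38], [0, 0, 0, -1.6, 4.3, -23.0, 38]]])

```text
time: 8.82
position: [0.6718, -0.0273, 0.2635]
tool_rot: [1.401, 0.893, -1.009]
ft_force: [-2.4, -0.5, -0.3]
grip_width: 0.466
```

Emit:
servo_tool(commands=[[[0, 0, 0, -0.1, 0.2, -4.7, 38], [0, 0, 0, 0.0, 0.1, -9.4, 38], [0, 0, 0, 0.1, -0.2, -14.1, 38], [0, 0, 0, 0.3, -0.7, -18.8, 38], [0, 0, 0, 0.5, -1.5, -23.4, 38]]])

```text
time: 9.45
position: [0.6725, -0.0041, 0.2624]
tool_rot: [1.401, 0.892, -1.009]
ft_force: [-3.7, -2.1, -1.0]
grip_width: 0.462
```

Emit:
servo_tool(commands=[[[0, 0, 0, 0.4, -1.0, -4.6, 38], [0, 0, 0, 0.8, -2.2, -9.2, 38], [0, 0, 0, 1.3, -3.6, -13.6, 38], [0, 0, 0, 1.9, -5.2, -18.0, 38], [0, 0, 0, 2.6, -7.1, -22.3, 38]]])

```text
time: 10.07
position: [0.6687, 0.0178, 0.2577]
tool_rot: [1.401, 0.891, -1.009]
ft_force: [-5.3, -4.0, 0.6]
grip_width: 0.462
```

Emit:
servo_tool(commands=[[[0, 0, 0, 0.8, -2.1, -4.2, 38], [0, 0, 0, 1.6, -4.3, -8.2, 38], [0, 0, 0, 2.5, -6.8, -12.1, 38], [0, 0, 0, 3.5, -9.4, -15.9, 38], [0, 0, 0, 4.5, -12.3, -19.5, 38]]])

```text
time: 10.7
position: [0.6609, 0.0375, 0.2498]
tool_rot: [1.401, 0.89, -1.009]
ft_force: [-4.2, -4.1, 3.0]
grip_width: 0.46
```

Emit:
servo_tool(commands=[[[0, 0, 0, 1.1, -3.0, -3.5, 38], [0, 0, 0, 2.2, -6.2, -6.8, 38], [0, 0, 0, 3.5, -9.5, -9.9, 38], [0, 0, 0, 4.7, -13.0, -12.8, 38], [0, 0, 0, 6.0, -16.6, -15.5, 38]]])

```text
time: 11.32
position: [0.6495, 0.0536, 0.2391]
tool_rot: [1.402, 0.888, -1.008]
ft_force: [-2.2, -5.2, 2.8]
grip_width: 0.467
```

Emit:
servo_tool(commands=[[[0, 0, 0, 1.4, -3.7, -2.5, 38], [0, 0, 0, 2.8, -7.6, -4.8, 38], [0, 0, 0, 4.3, -11.6, -6.9, 38], [0, 0, 0, 5.7, -15.7, -8.7, 38], [0, 0, 0, 7.2, -19.8, -10.4, 38]]])

```text
time: 11.95
position: [0.6353, 0.0655, 0.2263]
tool_rot: [1.403, 0.886, -1.005]
ft_force: [-2.0, -5.5, 3.9]
grip_width: 0.46
```

```bash
python3 rd.py 1;python3 -c "
from bench import ctrl
print(ctrl.get_state()['joint_positions'].round(2))"
```

```text
11.95 [248.57, 89.92, 29.96, -3.17, -4.69, 3.52]
[ 0.57  0.09 -0.81  1.79  0.22  0.95 -1.98]
```

Emit:
servo_tool(commands=[[[0, 0, 0, 1.6, -4.2, -1.4, 38], [0, 0, 0, 3.1, -8.5, -2.5, 38], [0, 0, 0, 4.7, -12.9, -3.4, 38], [0, 0, 0, 6.3, -17.3, -4.1, 38], [0, 0, 0, 7.9, -21.7, -4.5, 38]]])

```text
time: 12.58
position: [0.6178, 0.0725, 0.2112]
tool_rot: [1.403, 0.888, -1.004]
ft_force: [-0.7, -5.6, 6.7]
grip_width: 0.464
```

Emit:
servo_tool(commands=[[[0, 0, 0, 1.6, -4.4, -0.2, 38], [0, 0, 0, 3.2, -8.8, -0.1, 38], [0, 0, 0, 4.9, -13.3, 0.2, 38], [0, 0, 0, 6.5, -17.7, 0.7, 38], [0, 0, 0, 8.0, -22.0, 1.5, 38]]])

```text
time: 13.2
position: [0.6008, 0.0733, 0.1968]
tool_rot: [1.404, 0.888, -1.002]
ft_force: [-0.5, -2.8, 6.3]
grip_width: 0.464
```

Emit:
servo_tool(commands=[[[0, 0, 0, 1.6, -4.3, 1.1, 38], [0, 0, 0, 3.2, -8.6, 2.4, 38], [0, 0, 0, 4.7, -12.8, 3.9, 38], [0, 0, 0, 6.2, -16.9, 5.6, 38], [0, 0, 0, 7.7, -20.9, 7.6, 38]]])

```text
time: 13.82
position: [0.5837, 0.0685, 0.1828]
tool_rot: [1.405, 0.888, -0.999]
ft_force: [0.5, -1.1, 8.1]
grip_width: 0.464
```

Emit:
servo_tool(commands=[[[0, 0, 0, 1.4, -3.9, 2.2, 38], [0, 0, 0, 2.8, -7.7, 4.6, 38], [0, 0, 0, 4.1, -11.4, 7.2, 38], [0, 0, 0, 5.4, -15.0, 10.1, 38], [0, 0, 0, 6.6, -18.4, 13.1, 38]]])

```text
time: 14.45
position: [0.5676, 0.058, 0.17]
tool_rot: [1.405, 0.89, -0.998]
ft_force: [0.5, 2.1, 5.3]
grip_width: 0.463
```

```bash
python3 rd.py 1;python3 -c "
from bench import ctrl
print(ctrl.get_state()['joint_positions'].round(2))"
```

```text
14.45 [307.61, 89.51, 29.98, -4.28, -0.39, 3.32]
[ 0.61 -0.05 -0.79  2.01  0.07  0.82 -1.88]
```

Emit:
servo_tool(commands=[[[0, 0, 0, 1.2, -3.2, 3.2, 38], [0, 0, 0, 2.3, -6.3, 6.6, 38], [0, 0, 0, 3.4, -9.2, 10.1, 38], [0, 0, 0, 4.4, -12.0, 13.8, 38], [0, 0, 0, 5.3, -14.5, 17.7, 38]]])

```text
time: 15.08
position: [0.5536, 0.0422, 0.1592]
tool_rot: [1.404, 0.892, -0.999]
ft_force: [-2.8, 3.8, 5.5]
grip_width: 0.463
```

Emit:
servo_tool(commands=[[[0, 0, 0, 0.9, -2.4, 3.9, 38], [0, 0, 0, 1.7, -4.5, 8.1, 38], [0, 0, 0, 2.4, -6.5, 12.3, 38], [0, 0, 0, 3.0, -8.2, 16.6, 38], [0, 0, 0, 3.6, -9.8, 21.0, 38]]])

```text
time: 15.7
position: [0.5428, 0.0221, 0.1516]
tool_rot: [1.403, 0.895, -1.001]
ft_force: [-3.7, 4.2, 6.5]
grip_width: 0.459
```

Emit:
servo_tool(commands=[[[0, 0, 0, 0.4, -1.3, 4.5, 38], [0, 0, 0, 0.8, -2.4, 9.1, 38], [0, 0, 0, 1.2, -3.2, 13.7, 38], [0, 0, 0, 1.4, -3.9, 18.4, 38], [0, 0, 0, 1.5, -4.3, 23.1, 38]]])

```text
time: 16.32
position: [0.5364, -0.001, 0.1478]
tool_rot: [1.402, 0.896, -1.004]
ft_force: [-5.0, 5.4, 5.0]
grip_width: 0.463
```

Emit:
servo_tool(commands=[[[0, 0, 0, 0.1, -0.1, 4.7, 38], [0, 0, 0, 0.1, -0.1, 9.4, 38], [0, 0, 0, 0.0, 0.2, 14.1, 38], [0, 0, 0, -0.2, 0.7, 18.8, 38], [0, 0, 0, -0.5, 1.5, 23.4, 38]]])

```text
time: 16.95
position: [0.5349, -0.0249, 0.1482]
tool_rot: [1.401, 0.898, -1.006]
ft_force: [-7.6, 4.8, 5.0]
grip_width: 0.465
```

```bash
python3 rd.py 1;python3 -c "
from bench import ctrl
print(ctrl.get_state()['joint_positions'].round(2))"
```

```text
16.95 [9.16, 89.64, 30.11, -4.72, 2.18, 8.39]
[ 0.67 -0.12 -0.65  2.11 -0.07  0.77 -1.6 ]
```

```bash
cat > data.py <<'E'
# pos, rot, F, dir
U=[([.6106,-.1053,.2175],[-2.5,.1,-.7]),([.6281,-.0989,.2317],[-1.1,-.3,-.5]),([.644,-.0869,.2442],[-.4,-.7,-1.2]),([.6571,-.0702,.2541],[-.4,-.6,-1.0]),([.6666,-.0498,.2606],[-1.9,-.4,-.8]),
([.6718,-.0273,.2635],[-2.4,-.5,-.3]),([.6725,-.0041,.2624],[-3.7,-2.1,-1.0]),([.6687,.0178,.2577],[-5.3,-4.0,.6]),([.6609,.0375,.2498],[-4.2,-4.1,3.0]),([.6495,.0536,.2391],[-2.2,-5.2,2.8]),([.6353,.0655,.2263],[-2.0,-5.5,3.9]),
([.6178,.0725,.2112],[-.7,-5.6,6.7]),([.6008,.0733,.1968],[-.5,-2.8,6.3]),([.5837,.0685,.1828],[.5,-1.1,8.1]),([.5676,.058,.17],[.5,2.1,5.3]),
([.5536,.0422,.1592],[-2.8,3.8,5.5]),([.5428,.0221,.1516],[-3.7,4.2,6.5]),([.5364,-.001,.1478],[-5.0,5.4,5.0]),([.5349,-.0249,.1482],[-7.6,4.8,5.0])]
U=[(a,f,1) for a,f in U]
E
cat > fitw.py <<'E'
from rd import *
from data import U
X=[];Y=[]
for a,f,s in U:
    v=ana(a,[1.402,.891,-1.005],f);w=np.radians(v[0]);X.append([s,np.sin(w),np.cos(w)]);Y.append(-v[3]);print(v,s)
X=np.array(X);Y=np.array(Y)
# resisting force on wheel: hand force along +t = s*D + A sin(phi+off)   (heavy at phi+off from bottom)
c,rs,*_=np.linalg.lstsq(X,Y,rcond=None);r=Y-X@c
S=np.linalg.inv(X.T@X)*(r@r)/(len(Y)-3)
print("D,A",c[0].round(2),np.hypot(c[1],c[2]).round(2),"off deg",np.degrees(np.arctan2(c[2],c[1])).round(1),"+-",np.degrees(np.sqrt(S[1,1]+S[2,2])/1.4/np.hypot(c[1],c[2])).round(1))
print(r.round(1))
E
python3 fitw.py
```

```text
[101.84, 90.46, 30.52, -2.37, -0.54, 0.55] 1
[116.72, 90.46, 30.46, -1.19, -0.32, -0.22] 1
[131.66, 90.48, 30.41, -1.22, -0.29, -1.22] 1
[146.52, 90.53, 30.4, -0.95, -0.54, -1.07] 1
[161.4, 90.46, 30.29, -1.03, -1.77, 0.06] 1
[176.18, 90.44, 30.29, -0.69, -2.02, 0.76] 1
[190.95, 90.33, 30.16, -1.56, -3.77, 0.98] 1
[205.41, 90.19, 30.1, -2.36, -4.98, 3.13] 1
[219.81, 90.17, 30.05, -2.59, -3.58, 4.26] 1
[234.13, 89.97, 29.99, -3.36, -4.01, 2.77] 1
[248.51, 89.92, 29.92, -3.18, -4.67, 3.46] 1
[263.96, 89.79, 29.96, -4.61, -5.05, 4.77] 1
[278.23, 89.69, 29.9, -3.35, -3.21, 4.47] 1
[292.72, 89.61, 29.94, -4.81, -3.02, 5.29] 1
[307.54, 89.47, 29.97, -4.24, -0.4, 3.31] 1
[322.77, 89.43, 29.91, -3.63, 1.35, 5.67] 1
[338.22, 89.54, 30.03, -4.14, 0.52, 7.03] 1
[353.79, 89.63, 30.08, -4.99, 1.53, 6.78] 1
[9.13, 89.71, 30.16, -4.74, 2.2, 8.42] 1
D,A 2.92 1.74 off deg 122.6 +- 6.6
[ 0.7 -0.2 -0.  -0.2 -0.2 -0.7 -0.1  0.4  0.2  0.5 -0.1  0.9 -0.7  0.5
 -0.3 -1.  -0.5  0.5  0.5]
```

Emit:
servo_tool(commands=[[[0, 0, 0, -0.4, 1.0, 4.6, 38], [0, 0, 0, -0.8, 2.2, 9.2, 38], [0, 0, 0, -1.3, 3.6, 13.6, 38], [0, 0, 0, -1.9, 5.3, 18.0, 38], [0, 0, 0, -2.6, 7.1, 22.3, 38]]])

```text
time: 17.58
position: [0.5382, -0.0481, 0.1526]
tool_rot: [1.4, 0.898, -1.008]
ft_force: [-7.8, 3.2, 4.1]
grip_width: 0.461
```

Emit:
servo_tool(commands=[[[0, 0, 0, -0.7, 2.1, 4.1, 38], [0, 0, 0, -1.6, 4.4, 8.2, 38], [0, 0, 0, -2.5, 6.8, 12.1, 38], [0, 0, 0, -3.4, 9.5, 15.9, 38], [0, 0, 0, -4.5, 12.3, 19.5, 38]]])

```text
time: 18.2
position: [0.5462, -0.0691, 0.1608]
tool_rot: [1.4, 0.898, -1.009]
ft_force: [-7.8, 1.0, 2.0]
grip_width: 0.461
```

Emit:
servo_tool(commands=[[[0, 0, 0, -1.1, 3.0, 3.4, 38], [0, 0, 0, -2.2, 6.2, 6.7, 38], [0, 0, 0, -3.4, 9.5, 9.8, 38], [0, 0, 0, -4.7, 13.0, 12.7, 38], [0, 0, 0, -6.0, 16.6, 15.5, 38]]])

```text
time: 18.82
position: [0.5584, -0.0866, 0.1722]
tool_rot: [1.4, 0.897, -1.01]
ft_force: [-8.7, 0.1, 2.4]
grip_width: 0.46
```

Emit:
servo_tool(commands=[[[0, 0, 0, -1.4, 3.8, 2.5, 38], [0, 0, 0, -2.8, 7.6, 4.8, 38], [0, 0, 0, -4.2, 11.6, 6.9, 38], [0, 0, 0, -5.7, 15.7, 8.7, 38], [0, 0, 0, -7.2, 19.8, 10.3, 38]]])

```text
time: 19.45
position: [0.5741, -0.099, 0.1863]
tool_rot: [1.4, 0.895, -1.01]
ft_force: [-6.3, -2.4, 1.2]
grip_width: 0.458
```

Emit:
servo_tool(commands=[[[0, 0, 0, -1.6, 4.3, 1.4, 38], [0, 0, 0, -3.1, 8.6, 2.6, 38], [0, 0, 0, -4.7, 12.9, 3.5, 38], [0, 0, 0, -6.3, 17.3, 4.2, 38], [0, 0, 0, -7.9, 21.7, 4.6, 38]]])

```text
time: 20.08
position: [0.592, -0.1054, 0.2018]
tool_rot: [1.401, 0.893, -1.009]
ft_force: [-4.8, -2.4, 1.9]
grip_width: 0.461
```

```bash
python3 rd.py 1; python3 go.py 86.3 0
```

```text
20.075 [86.4, 90.26, 30.41, -2.2, 2.75, 3.91]
20.075 [ 0.592  -0.1054  0.2018] [ 0.72 -0.01 -0.57  1.91 -0.03  0.88 -1.49] [-4.82 -2.37  1.91] 0.4609278778464506
[-0.2  0.3 -0.1] [ 0.4 -0.  -0.4]
```

Emit:
servo_tool(commands=[[[0, 0, 0, 0, 0, 0, 60], [0, 0, 0, 0, 0, 0, 60], [0, 0, 0, 0, 0, 0, 60], [0, 0, 0, 0, 0, 0, 60]]])

```text
time: 20.58
position: [0.5924, -0.1049, 0.202]
tool_rot: [1.401, 0.893, -1.007]
ft_force: [1.0, -0.1, 0.6]
grip_width: 0.682
```

```bash
python3 - <<'E'
from bench import ctrl,vision
import numpy as np
F=[]
for k in range(40):
    vision.get_image("wrist");s=ctrl.get_state();F.append(np.r_[s['ft_force'],s['torque']])
F=np.array(F);print(F.mean(0).round(3),F.std(0).round(3),s['time'],s['grip_width'],s['position'])
print(np.load("bias.npy").round(3));np.save("bias.npy",(F.mean(0)*40+np.load("bias.npy")*10)/50)
for k in(1,2,5,10):print(k,[round(float(np.corrcoef(F[k:,j],F[:-k,j])[0,1]),2) for j in range(3)])
E
python3 - <<'E'
s=open('data.py').read().replace("U=[(a,f,1)","""U+=[([.5382,-.0481,.1526],[-7.8,3.2,4.1]),([.5462,-.0691,.1608],[-7.8,1.0,2.0]),([.5584,-.0866,.1722],[-8.7,.1,2.4]),([.5741,-.099,.1863],[-6.3,-2.4,1.2]),([.592,-.1054,.2018],[-4.8,-2.4,1.9])]
U=[(a,f,1)""");open('data.py','w').write(s)
E
python3 fitw.py | tail -9; python3 go.py 86.3 0
```

```text
[ 0.067 -0.063  0.01   0.068  0.411  0.01 ] [0.429 0.445 0.465 0.025 0.028 0.021] 22.575 0.6907008293030402 [ 0.59231398 -0.10537098  0.20203319]
[-0.3   -0.11   0.446  0.05   0.413  0.01 ]
1 [0.23, 0.21, -0.12]
2 [-0.07, -0.21, 0.06]
5 [0.04, 0.12, 0.14]
10 [0.05, -0.0, 0.13]
[9.13, 89.71, 30.16, -4.68, 2.21, 8.87] 1
[24.39, 89.87, 30.24, -3.89, 2.14, 8.23] 1
[39.68, 89.95, 30.33, -3.41, 3.38, 6.51] 1
[55.12, 90.13, 30.34, -3.94, 3.36, 7.35] 1
[70.73, 90.13, 30.42, -2.8, 3.95, 4.77] 1
[86.36, 90.26, 30.46, -2.18, 2.84, 4.34] 1
D,A 2.99 1.69 off deg 119.7 +- 5.2
[ 0.5 -0.4 -0.1 -0.3 -0.2 -0.7 -0.1  0.4  0.2  0.6 -0.   1.  -0.7  0.5
 -0.3 -1.1 -0.6  0.4  0.4 -0.1 -0.2  0.8  0.1 -0.1]
22.575 [ 0.5923 -0.1054  0.202 ] [ 0.72 -0.01 -0.57  1.91 -0.03  0.88 -1.49] [-0.4  -0.3   0.08] 0.6907008293030402
[-0.2  0.3 -0.2] [ 0.6 -0.4 -0.3]
```

Emit:
servo_tool(commands=[[[0, 0, 0, 0, 0, 0, 38], [0, 0, 0, 0, 0, 0, 38], [0, 0, 0, 0, 0, 0, 38], [0, 0, 0, 0, 0, 0, 38], [0, 0, 0, 0, 0, 0, 38]]], newtons=30)

```text
time: 23.2
position: [0.5923, -0.1056, 0.202]
tool_rot: [1.401, 0.892, -1.008]
ft_force: [-0.2, -1.2, -0.4]
grip_width: 0.463
```

```bash
python3 rd.py 1; python3 tab.py 86.4 -3 17
```

```text
23.2 [86.65, 90.37, 30.41, -0.35, 1.14, -0.26]
71.4 [[0, 0, 0, 1.6, -4.4, -0.4, 38], [0, 0, 0, 3.2, -8.8, -1.1, 38], [0, 0, 0, 4.8, -13.1, -2.0, 38], [0, 0, 0, 6.3, -17.4, -3.1, 38], [0, 0, 0, 7.9, -21.7, -4.5, 38]]
56.4 [[0, 0, 0, 1.5, -4.1, -1.6, 38], [0, 0, 0, 3.0, -8.2, -3.5, 38], [0, 0, 0, 4.4, -12.2, -5.6, 38], [0, 0, 0, 5.8, -16.1, -7.9, 38], [0, 0, 0, 7.2, -19.8, -10.4, 38]]
41.4 [[0, 0, 0, 1.3, -3.6, -2.7, 38], [0, 0, 0, 2.6, -7.1, -5.6, 38], [0, 0, 0, 3.8, -10.5, -8.7, 38], [0, 0, 0, 5.0, -13.6, -12.0, 38], [0, 0, 0, 6.1, -16.6, -15.4, 38]]
26.4 [[0, 0, 0, 1.0, -2.9, -3.6, 38], [0, 0, 0, 2.0, -5.5, -7.4, 38], [0, 0, 0, 2.9, -8.0, -11.3, 38], [0, 0, 0, 3.7, -10.3, -15.3, 38], [0, 0, 0, 4.4, -12.4, -19.5, 38]]
11.4 [[0, 0, 0, 0.7, -1.8, -4.3, 38], [0, 0, 0, 1.3, -3.5, -8.7, 38], [0, 0, 0, 1.8, -4.9, -13.1, 38], [0, 0, 0, 2.3, -6.1, -17.6, 38], [0, 0, 0, 2.6, -7.1, -22.2, 38]]
-3.6 [[0, 0, 0, 0.3, -0.8, -4.7, 38], [0, 0, 0, 0.5, -1.3, -9.4, 38], [0, 0, 0, 0.6, -1.6, -14.1, 38], [0, 0, 0, 0.6, -1.7, -18.8, 38], [0, 0, 0, 0.6, -1.5, -23.5, 38]]
-18.6 [[0, 0, 0, -0.2, 0.4, -4.7, 
[... 1124 characters left out ...]
[0, 0, 0, -7.9, 21.7, 4.5, 38]]
-123.6 [[0, 0, 0, -1.5, 4.2, 1.6, 38], [0, 0, 0, -2.9, 8.2, 3.4, 38], [0, 0, 0, -4.4, 12.2, 5.5, 38], [0, 0, 0, -5.8, 16.1, 7.8, 38], [0, 0, 0, -7.2, 19.8, 10.3, 38]]
-138.6 [[0, 0, 0, -1.3, 3.7, 2.7, 38], [0, 0, 0, -2.6, 7.1, 5.6, 38], [0, 0, 0, -3.8, 10.5, 8.7, 38], [0, 0, 0, -4.9, 13.7, 12.0, 38], [0, 0, 0, -6.0, 16.7, 15.5, 38]]
-153.6 [[0, 0, 0, -1.1, 2.8, 3.6, 38], [0, 0, 0, -2.0, 5.5, 7.3, 38], [0, 0, 0, -2.9, 7.9, 11.3, 38], [0, 0, 0, -3.7, 10.2, 15.3, 38], [0, 0, 0, -4.5, 12.3, 19.5, 38]]
-168.6 [[0, 0, 0, -0.7, 1.9, 4.2, 38], [0, 0, 0, -1.3, 3.5, 8.6, 38], [0, 0, 0, -1.8, 4.9, 13.1, 38], [0, 0, 0, -2.2, 6.2, 17.6, 38], [0, 0, 0, -2.6, 7.1, 22.2, 38]]
```

Emit:
servo_tool(commands=[[[0, 0, 0, 1.6, -4.4, -0.4, 38], [0, 0, 0, 3.2, -8.8, -1.1, 38], [0, 0, 0, 4.8, -13.1, -2.0, 38], [0, 0, 0, 6.3, -17.4, -3.1, 38], [0, 0, 0, 7.9, -21.7, -4.5, 38]]])

```text
time: 23.82
position: [0.5747, -0.0996, 0.1868]
tool_rot: [1.401, 0.893, -1.009]
ft_force: [2.8, -2.0, 2.4]
grip_width: 0.46
```

Emit:
servo_tool(commands=[[[0, 0, 0, 1.5, -4.1, -1.6, 38], [0, 0, 0, 3.0, -8.2, -3.5, 38], [0, 0, 0, 4.4, -12.2, -5.6, 38], [0, 0, 0, 5.8, -16.1, -7.9, 38], [0, 0, 0, 7.2, -19.8, -10.4, 38]]])

```text
time: 24.45
position: [0.5592, -0.0879, 0.173]
tool_rot: [1.401, 0.893, -1.009]
ft_force: [-3.5, -4.0, 3.7]
grip_width: 0.462
```

Emit:
servo_tool(commands=[[[0, 0, 0, 1.3, -3.6, -2.7, 38], [0, 0, 0, 2.6, -7.1, -5.6, 38], [0, 0, 0, 3.8, -10.5, -8.7, 38], [0, 0, 0, 5.0, -13.6, -12.0, 38], [0, 0, 0, 6.1, -16.6, -15.4, 38]]])

```text
time: 25.08
position: [0.5468, -0.071, 0.1613]
tool_rot: [1.4, 0.894, -1.01]
ft_force: [-4.1, -3.2, 5.2]
grip_width: 0.46
```

Emit:
servo_tool(commands=[[[0, 0, 0, 1.0, -2.9, -3.6, 38], [0, 0, 0, 2.0, -5.5, -7.4, 38], [0, 0, 0, 2.9, -8.0, -11.3, 38], [0, 0, 0, 3.7, -10.3, -15.3, 38], [0, 0, 0, 4.4, -12.4, -19.5, 38]]])

```text
time: 25.7
position: [0.5383, -0.0501, 0.1527]
tool_rot: [1.4, 0.895, -1.009]
ft_force: [-4.2, -1.3, 5.1]
grip_width: 0.458
```

Emit:
servo_tool(commands=[[[0, 0, 0, 0.7, -1.8, -4.3, 38], [0, 0, 0, 1.3, -3.5, -8.7, 38], [0, 0, 0, 1.8, -4.9, -13.1, 38], [0, 0, 0, 2.3, -6.1, -17.6, 38], [0, 0, 0, 2.6, -7.1, -22.2, 38]]])

```text
time: 26.32
position: [0.5345, -0.0273, 0.148]
tool_rot: [1.4, 0.895, -1.009]
ft_force: [-4.9, -1.9, 6.1]
grip_width: 0.464
```

```bash
python3 rd.py 1; python3 go.py 11.4 0
```

```text
26.325 [10.62, 90.38, 30.09, 2.18, 0.13, 7.66]
26.325 [ 0.5345 -0.0273  0.148 ] [ 0.67 -0.12 -0.65  2.11 -0.07  0.77 -1.6 ] [-4.89 -1.86  6.13] 0.4637609995249991
[-0.2  0.2 -0.1] [-0.1  0.6  1.1]
```

Emit:
servo_tool(commands=[[[0, 0, 0, 0.3, -0.8, -4.7, 38], [0, 0, 0, 0.5, -1.3, -9.4, 38], [0, 0, 0, 0.6, -1.6, -14.1, 38], [0, 0, 0, 0.6, -1.7, -18.8, 38], [0, 0, 0, 0.6, -1.5, -23.5, 38]]])

```text
time: 26.95
position: [0.5355, -0.0036, 0.1471]
tool_rot: [1.401, 0.895, -1.008]
ft_force: [-4.8, -1.1, 8.7]
grip_width: 0.457
```

Emit:
servo_tool(commands=[[[0, 0, 0, -0.2, 0.4, -4.7, 38], [0, 0, 0, -0.4, 1.0, -9.3, 38], [0, 0, 0, -0.7, 1.8, -14.0, 38], [0, 0, 0, -1.1, 2.9, -18.5, 38], [0, 0, 0, -1.6, 4.2, -23.0, 38]]])

```text
time: 27.58
position: [0.541, 0.019, 0.1503]
tool_rot: [1.401, 0.894, -1.008]
ft_force: [-4.4, -0.8, 7.1]
grip_width: 0.462
```

Emit:
servo_tool(commands=[[[0, 0, 0, -0.5, 1.6, -4.5, 38], [0, 0, 0, -1.1, 3.3, -8.8, 38], [0, 0, 0, -1.9, 5.2, -13.0, 38], [0, 0, 0, -2.6, 7.4, -17.1, 38], [0, 0, 0, -3.5, 9.7, -21.1, 38]]])

```text
time: 28.2
position: [0.5508, 0.0391, 0.1571]
tool_rot: [1.401, 0.894, -1.008]
ft_force: [-3.3, -2.5, 7.6]
grip_width: 0.46
```

Emit:
servo_tool(commands=[[[0, 0, 0, -0.9, 2.6, -3.9, 38], [0, 0, 0, -1.9, 5.3, -7.6, 38], [0, 0, 0, -3.0, 8.2, -11.1, 38], [0, 0, 0, -4.1, 11.3, -14.5, 38], [0, 0, 0, -5.3, 14.6, -17.7, 38]]])

```text
time: 28.82
position: [0.5639, 0.0553, 0.167]
tool_rot: [1.4, 0.893, -1.009]
ft_force: [-3.9, -3.3, 7.9]
grip_width: 0.464
```

Emit:
servo_tool(commands=[[[0, 0, 0, -1.2, 3.4, -3.1, 38], [0, 0, 0, -2.5, 6.9, -5.9, 38], [0, 0, 0, -3.8, 10.6, -8.5, 38], [0, 0, 0, -5.2, 14.4, -10.9, 38], [0, 0, 0, -6.6, 18.3, -13.1, 38]]])

```text
time: 29.45
position: [0.5793, 0.0666, 0.1791]
tool_rot: [1.4, 0.894, -1.01]
ft_force: [-5.8, -4.0, 7.3]
grip_width: 0.459
```

Emit:
servo_tool(commands=[[[0, 0, 0, -1.5, 4.0, -2.0, 38], [0, 0, 0, -3.0, 8.1, -3.8, 38], [0, 0, 0, -4.5, 12.3, -5.3, 38], [0, 0, 0, -6.1, 16.6, -6.6, 38], [0, 0, 0, -7.6, 20.9, -7.6, 38]]])

```text
time: 30.08
position: [0.596, 0.0727, 0.1928]
tool_rot: [1.399, 0.895, -1.012]
ft_force: [-6.2, -4.5, 6.0]
grip_width: 0.464
```

```bash
python3 rd.py 1; python3 go.py -78.6 0
```

```text
30.075 [282.13, 89.88, 29.82, 1.66, -4.6, 8.24]
30.075 [0.596  0.0727 0.1928] [ 0.59  0.02 -0.82  1.91  0.16  0.89 -1.97] [-6.18 -4.46  5.98] 0.46398952822303
[-0.2  0.3  0.1] [-0.5  1.  -0.5]
```

Emit:
servo_tool(commands=[[[0, 0, 0, -1.6, 4.4, -0.9, 38], [0, 0, 0, -3.2, 8.8, -1.4, 38], [0, 0, 0, -4.8, 13.2, -1.7, 38], [0, 0, 0, -6.5, 17.6, -1.8, 38], [0, 0, 0, -8.1, 22.0, -1.6, 38]]])

```text
time: 30.7
position: [0.6133, 0.0732, 0.2073]
tool_rot: [1.398, 0.896, -1.013]
ft_force: [-6.6, -3.2, 4.5]
grip_width: 0.459
```

Emit:
servo_tool(commands=[[[0, 0, 0, -1.6, 4.4, 0.4, 38], [0, 0, 0, -3.2, 8.8, 1.0, 38], [0, 0, 0, -4.7, 13.2, 1.9, 38], [0, 0, 0, -6.3, 17.5, 3.1, 38], [0, 0, 0, -7.9, 21.7, 4.5, 38]]])

```text
time: 31.32
position: [0.63, 0.0681, 0.2217]
tool_rot: [1.398, 0.898, -1.013]
ft_force: [-6.9, -1.9, 3.2]
grip_width: 0.461
```

Emit:
servo_tool(commands=[[[0, 0, 0, -1.5, 4.2, 1.6, 38], [0, 0, 0, -2.9, 8.2, 3.4, 38], [0, 0, 0, -4.4, 12.2, 5.5, 38], [0, 0, 0, -5.8, 16.1, 7.8, 38], [0, 0, 0, -7.2, 19.8, 10.3, 38]]])

```text
time: 31.95
position: [0.6451, 0.0576, 0.2351]
tool_rot: [1.398, 0.9, -1.012]
ft_force: [-6.4, -0.3, 2.1]
grip_width: 0.46
```

Emit:
servo_tool(commands=[[[0, 0, 0, -1.3, 3.7, 2.7, 38], [0, 0, 0, -2.6, 7.1, 5.6, 38], [0, 0, 0, -3.8, 10.5, 8.7, 38], [0, 0, 0, -4.9, 13.7, 12.0, 38], [0, 0, 0, -6.0, 16.7, 15.5, 38]]])

```text
time: 32.58
position: [0.6575, 0.0423, 0.2466]
tool_rot: [1.399, 0.901, -1.01]
ft_force: [-5.9, 1.4, 1.2]
grip_width: 0.463
```

Emit:
servo_tool(commands=[[[0, 0, 0, -1.1, 2.8, 3.6, 38], [0, 0, 0, -2.0, 5.5, 7.3, 38], [0, 0, 0, -2.9, 7.9, 11.3, 38], [0, 0, 0, -3.7, 10.2, 15.3, 38], [0, 0, 0, -4.5, 12.3, 19.5, 38]]])

```text
time: 33.2
position: [0.6665, 0.0232, 0.2555]
tool_rot: [1.4, 0.902, -1.008]
ft_force: [-4.6, 3.8, 0.4]
grip_width: 0.46
```

Emit:
servo_tool(commands=[[[0, 0, 0, -0.7, 1.9, 4.2, 38], [0, 0, 0, -1.3, 3.5, 8.6, 38], [0, 0, 0, -1.8, 4.9, 13.1, 38], [0, 0, 0, -2.2, 6.2, 17.6, 38], [0, 0, 0, -2.6, 7.1, 22.2, 38]]])

```text
time: 33.83
position: [0.6716, -0.0004, 0.2614]
tool_rot: [1.401, 0.898, -1.006]
ft_force: [-3.1, 4.4, 0.2]
grip_width: 0.46
```

```bash
python3 rd.py 1; python3 tab.py -168.6 3 4
```

```text
33.825 [193.36, 89.69, 30.13, 4.73, -1.54, 2.26]
-153.6 [[0, 0, 0, 0.4, -1.0, -4.6, 38], [0, 0, 0, 0.8, -2.2, -9.1, 38], [0, 0, 0, 1.3, -3.6, -13.6, 38], [0, 0, 0, 1.9, -5.3, -18.0, 38], [0, 0, 0, 2.6, -7.2, -22.2, 38]]
-138.6 [[0, 0, 0, 0.8, -2.0, -4.2, 38], [0, 0, 0, 1.6, -4.3, -8.2, 38], [0, 0, 0, 2.5, -6.8, -12.1, 38], [0, 0, 0, 3.5, -9.4, -15.9, 38], [0, 0, 0, 4.5, -12.3, -19.5, 38]]
-123.6 [[0, 0, 0, 1.1, -3.0, -3.5, 38], [0, 0, 0, 2.2, -6.2, -6.8, 38], [0, 0, 0, 3.5, -9.5, -9.9, 38], [0, 0, 0, 4.7, -13.0, -12.8, 38], [0, 0, 0, 6.0, -16.6, -15.5, 38]]
-108.6 [[0, 0, 0, 1.4, -3.8, -2.5, 38], [0, 0, 0, 2.8, -7.6, -4.8, 38], [0, 0, 0, 4.3, -11.6, -6.8, 38], [0, 0, 0, 5.7, -15.7, -8.7, 38], [0, 0, 0, 7.3, -19.8, -10.3, 38]]
```

```bash
cat >> data.py <<'E'
V=[([.5592,-.0879,.173],[-3.5,-4.0,3.7]),([.5468,-.071,.1613],[-4.1,-3.2,5.2]),([.5383,-.0501,.1527],[-4.2,-1.3,5.1]),([.5345,-.0273,.148],[-4.9,-1.9,6.1]),
([.5355,-.0036,.1471],[-4.8,-1.1,8.7]),([.541,.019,.1503],[-4.4,-.8,7.1]),([.5508,.0391,.1571],[-3.3,-2.5,7.6]),([.5639,.0553,.167],[-3.9,-3.3,7.9]),([.5793,.0666,.1791],[-5.8,-4.0,7.3]),([.596,.0727,.1928],[-6.2,-4.5,6.0]),
([.6133,.0732,.2073],[-6.6,-3.2,4.5]),([.63,.0681,.2217],[-6.9,-1.9,3.2]),([.6451,.0576,.2351],[-6.4,-.3,2.1]),([.6575,.0423,.2466],[-5.9,1.4,1.2]),([.6665,.0232,.2555],[-4.6,3.8,.4]),([.6716,-.0004,.2614],[-3.1,4.4,.2]),
([.5747,-.0996,.1868],[2.8,-2.0,2.4])]
U+=[(a,f,-1) for a,f in V]
E
python3 fitw.py | tail -22
python3 - <<'E'
import sys;sys.path.insert(0,'.')
from rd import *
from data import U
from scipy.optimize import lsq_linear
def rows(sel,extra=False):
    X=[];Y=[]
    for a,f,s in U:
        if s not in sel:continue
        v=ana(a,[1.401,.895,-1.008],f);w=np.radians(v[0])
        X.append([s,np.sin(w),np.cos(w)]+([v[5],v[4]] if extra else []));Y.append(-v[3])
    return np.array(X),np.array(Y)
for sel in((1,),(-1,),(1,-1)):
  for ex in(False,True):
    X,Y=rows(sel,ex);r=least_squares(lambda c:X@c-Y,np.zeros(X.shape[1]),loss='soft_l1',f_scale=.6);c=r.x
    print(sel,ex,c.round(2),np.hypot(*c[1:3]).round(2),np.degrees(np.arctan2(c[2],c[1])).round(1))
E
```

```text
[86.36, 90.26, 30.46, -2.18, 2.84, 4.34] 1
[56.19, 90.47, 30.37, 2.24, 3.54, 4.8] -1
[40.94, 90.46, 30.23, 2.83, 1.99, 6.38] -1
[25.61, 90.48, 30.15, 1.44, 0.58, 6.46] -1
[10.62, 90.42, 30.14, 2.21, 0.17, 7.64] -1
[355.53, 90.36, 29.99, 1.24, -2.05, 9.61] -1
[340.6, 90.3, 30.04, 0.61, -1.49, 8.14] -1
[325.72, 90.18, 29.95, 0.82, -3.54, 7.73] -1
[311.01, 90.07, 29.91, 0.61, -4.13, 8.31] -1
[296.58, 89.93, 29.84, 1.55, -4.11, 9.03] -1
[282.23, 89.84, 29.9, 1.68, -4.64, 8.27] -1
[267.79, 89.71, 29.9, 1.86, -3.7, 7.45] -1
[253.29, 89.64, 29.93, 2.34, -3.16, 6.71] -1
[238.7, 89.59, 29.96, 2.68, -2.47, 5.63] -1
[224.07, 89.52, 30.03, 3.42, -2.08, 4.7] -1
[209.36, 89.55, 30.1, 4.79, -1.36, 3.38] -1
[193.41, 89.58, 30.16, 4.7, -1.51, 2.29] -1
[71.33, 90.39, 30.39, 4.09, 0.42, -0.14] -1
D,A 2.98 1.86 off deg 120.5 +- 3.6
[ 0.7 -0.2  0.1 -0.1 -0.1 -0.6  0.   0.5  0.3  0.6 -0.1  0.9 -0.8  0.3
 -0.5 -1.2 -0.7  0.3  0.3 -0.2 -0.2  0.8  0.2  0.   0.6 -0.4  0.5 -0.6
  0.1  0.5  0.3  0.6 -0.1  0.   0.2  0.2  0.3  0.1 -0.9 -0.4 -0.7]
(1,) False [ 2.99 -0.87  1.5 ] 1.73 120.1
(1,) True [ 2.21  0.13  1.78  0.14 -0.3 ] 1.78 85.8
(-1,) False [ 3.15 -1.32  1.93] 2.34 124.3
(-1,) True [ 2.57 -2.41  2.37 -0.09  0.26] 3.38 135.5
(1, -1) False [ 2.99 -1.    1.63] 1.92 121.5
(1, -1) True [ 2.98 -0.71  1.72  0.   -0.08] 1.86 112.5
```

Emit:
servo_tool(commands=[[[0, 0, 0, 0.4, -1.0, -4.6, 38], [0, 0, 0, 0.8, -2.2, -9.1, 38], [0, 0, 0, 1.3, -3.6, -13.6, 38], [0, 0, 0, 1.9, -5.3, -18.0, 38], [0, 0, 0, 2.6, -7.2, -22.2, 38]]])

```text
time: 34.45
position: [0.6682, 0.0178, 0.2572]
tool_rot: [1.4, 0.891, -1.01]
ft_force: [-4.9, -2.9, 2.0]
grip_width: 0.457
```

Emit:
servo_tool(commands=[[[0, 0, 0, 0.8, -2.0, -4.2, 38], [0, 0, 0, 1.6, -4.3, -8.2, 38], [0, 0, 0, 2.5, -6.8, -12.1, 38], [0, 0, 0, 3.5, -9.4, -15.9, 38], [0, 0, 0, 4.5, -12.3, -19.5, 38]]])

```text
time: 35.08
position: [0.6603, 0.0377, 0.2492]
tool_rot: [1.401, 0.89, -1.009]
ft_force: [-3.8, -3.2, 4.0]
grip_width: 0.459
```

Emit:
servo_tool(commands=[[[0, 0, 0, 1.1, -3.0, -3.5, 38], [0, 0, 0, 2.2, -6.2, -6.8, 38], [0, 0, 0, 3.5, -9.5, -9.9, 38], [0, 0, 0, 4.7, -13.0, -12.8, 38], [0, 0, 0, 6.0, -16.6, -15.5, 38]]])

```text
time: 35.7
position: [0.6485, 0.0542, 0.2382]
tool_rot: [1.401, 0.889, -1.008]
ft_force: [-4.5, -3.6, 6.1]
grip_width: 0.464
```

```bash
cat >> data.py <<'E'
E
python3 rd.py 10
```

```text
35.7 [235.04, 89.65, 29.92, -2.76, -2.76, 7.27]
35.75 [235.69, 89.65, 29.93, -1.95, -1.89, 5.74]
35.8 [235.69, 89.65, 29.92, -0.95, -2.65, 6.77]
35.85 [235.69, 89.65, 29.91, -0.96, -2.14, 5.81]
35.9 [235.69, 89.61, 29.91, -1.03, -2.77, 5.77]
35.95 [235.67, 89.59, 29.89, -1.66, -2.56, 6.4]
36.0 [235.68, 89.64, 29.91, -0.81, -3.14, 6.98]
36.05 [235.69, 89.61, 29.89, -0.59, -3.15, 6.72]
36.1 [235.67, 89.63, 29.91, -0.82, -2.7, 7.48]
36.15 [235.7, 89.63, 29.91, -1.93, -3.15, 7.2]
```

```bash
cat >> data.py <<'E'
U+=[([.6682,.0178,.2572],[-4.9,-2.9,2.0],1),([.6603,.0377,.2492],[-3.8,-3.2,4.0],1),([.6485,.0542,.2382],[-4.5,-3.6,6.1],1)]
E
python3 fitw.py | grep D,A; python3 tab.py 235.7 0.7 1
```

```text
D,A 2.98 1.86 off deg 120.5 +- 3.4
239.2 [[0, 0, 0, 0.3, -0.9, -0.6, 38], [0, 0, 0, 0.6, -1.7, -1.2, 38], [0, 0, 0, 0.9, -2.6, -1.8, 38], [0, 0, 0, 1.3, -3.5, -2.4, 38], [0, 0, 0, 1.6, -4.4, -3.0, 38]]
```

Emit:
servo_tool(commands=[[[0, 0, 0, 0.6, -1.7, -1.2, 38], [0, 0, 0, 1.2, -3.4, -2.3, 38], [0, 0, 0, 1.8, -5.0, -3.3, 38], [0, 0, 0, 1.8, -5.0, -3.3, 38], [0, 0, 0, 1.8, -5.0, -3.3, 38]]], newtons=30)

```text
time: 36.78
position: [0.6446, 0.058, 0.2347]
tool_rot: [1.401, 0.89, -1.009]
ft_force: [-4.5, -4.1, 5.3]
grip_width: 0.466
```

```bash
python3 rd.py 6
python3 - <<'E'
from h import *
from bench import ctrl,vision
import cv2
s=ctrl.get_state();print(s['grip_width'],np.abs(s['qd']).max())
a=vision.get_image("scene")[70:260,120:310,::-1];b=vision.get_image("top")[80:280,170:400,::-1]
a=cv2.resize(a,(380,380));b=cv2.resize(b,(418,380));cv2.imwrite("pics/end.png",np.hstack([a,b]))
E
```

```text
36.775 [239.19, 89.65, 29.92, -2.38, -3.61, 6.65]
36.825 [239.2, 89.65, 29.9, -1.79, -3.82, 6.32]
36.875 [239.2, 89.66, 29.91, -2.64, -2.29, 6.5]
36.925 [239.19, 89.63, 29.9, -2.78, -2.35, 6.25]
36.975 [239.18, 89.65, 29.91, -1.69, -3.52, 6.51]
37.025 [239.17, 89.63, 29.91, -2.66, -3.28, 7.1]
0.4604886537626649 0.0008435255822776709
```

View pics/end.png

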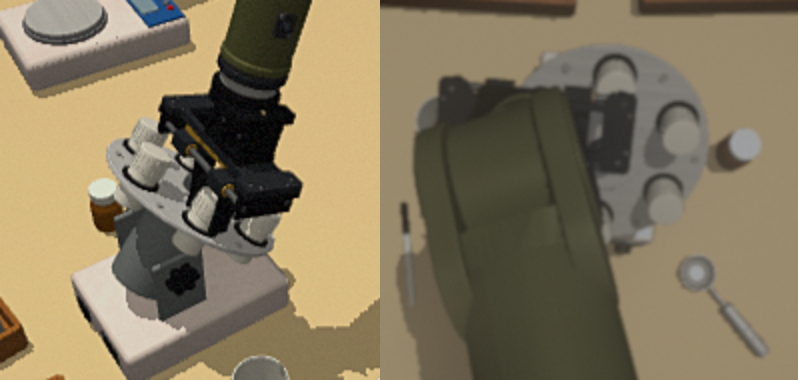

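The picture shows the cap held between the fingers, and the amber jar, cup, scoop and pen undisturbed. The wheel is at rest at the target angle, so I'm handing the job in.

```bash
python3 -c "
from bench import close_job
print(close_job())"
```

```text
the job is handed in; nothing more can be done
None
```

The wheel is at rest with its heavy side at the bottom, as near as I could feel it, and a jar cap is still gripped at 30 N. I handed the job in at about 37 s of the 64 s allowed.

**How I found it:** I turned the wheel by one cap through a full circle counter-clockwise. I then opened the fingers briefly to re-zero the force reading, gripped the same cap again and went about 250° clockwise. The fit gave a drag of about 3.0 N and a heavy side of about 1.9 N, both within the ranges you gave. It puts the heavy side about 120.5° ± 3.4° ahead of (counter-clockwise from) the gripped cap.

**Last checks:**
- **Angle:** the cap stands steady at 239.2°, against a target of 239.5°, and the joints are still.
- **Force at the bottom:** near this angle the force was 2.8 N going one way and 2.7 N the other. That is close to the drag alone, as it should be with the heavy side at the bottom.
- **Bystanders:** in the final pictures the jar, scoop, pen and cup look undisturbed, though the arm or crop partly hides the cup and pen.

**What disagreed:** the two turning directions gave 120° and 124°. A fit that also allowed for the sideways forces gave about 112°, so the true error could be somewhat larger than 3.4°. The hand is also still pushing lightly on the cap, about 2 to 3 N along the circle, 3 N towards the axle and 6.5 N along it, so the wheel may shift very slightly when you let the clutch out.

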